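# Angle a profile length past the post into the stock bay

### The arm

A 6-joint arm with a two-finger parallel gripper is mounted at the origin on the work surface; the furniture and walls round the work are solid. World frame = base frame: x ahead of the robot, y to its left, z up, the work surface at z = 0. Lengths are in m, angles in rad, forces in N, time in s.
With the tool pointing down it reaches from about 0.375 to 0.975 m from the base axis. Payload 3.8 kg.
Tool frame: the origin (TCP) lies midway between the tips of the shut fingers; the grasp point (between the pads) lies 19 mm behind it; z points along the fingers, y is the line along which they close (so a half turn about z gives the same grasp; the last joint's range is limited). The gripper opens to 85 mm and grips with 20 to 120 N. Pads are 22 mm wide; open, the fingers measure 114 mm over their backs; the gripper's body (76 mm by 85 mm) begins 54 mm behind the grasp point. The pads swing forward as they close: fully open they stand 13 mm farther back than shut.
Start: joints at [1.068, 0.264, 1.604, -0, 1.274, -0.037], TCP at [0.303, 0.603, 0.194] pointing down, gripper open.
Joint ranges: [-2.63, 2.63], [-0.94, 2.18], [0.31, 2.57], [-1.31, 4.45], [0, 2.66], [-2.55, 2.55]. Speed limits (rad/s): [2.57, 2.57, 3.14, 3.14, 3.14, 3.14].

### API

Orientations are given as a rotation vector (axis times angle).
In Python, from workcell import bot gives the robot as it stands.
- The arm moves only by the tool step_arm, never from a script. Its argument "motion" is a list of rows, each a list of 5 numbers: the finger opening in cm, from 0 to 8.54, then the shift along the tool's x, y, z in cm, then the turn about the tool's z in degrees. In form: [[claw, dx, dy, dz, twist], ...]. A call has 1 to 20 rows; each row is the pose to reach, as a shift and turn from the pose commanded when the call began, along the tool's axes at that moment; what a row does not reach only later rows make up. A row lasts 1/10 s, in which the tool goes at most 50 mm and 8.59 degrees, less where a joint would pass 70% of its speed; a pose out of reach is approached as far as the arm can. A call with a gripper value outside its range is refused whole. The fingers move at their own pace and stop on an object; "force" is the grip in N (left out, the last holds). Time passes only in rows, so rows that repeat a pose let the fingers close. It gives the time, the measured TCP pose, the force, the opening and the grip force at its end, in the units of the state.
- bot.read_state(): the state, without advancing time (a new reading comes with each control period).
- bot.read_camera(name): name is "scene" or "side" or "wrist"; returns (picture, depth): 400x640x3 uint8, red, green, blue; 400x640 float32, m along the optical axis (not along the pixel's ray), 0 where there is no reading.
- bot.calibration(name): a dict with "mtx" (3x3 intrinsics, pixels), "k1" (the pictures are not rectified: a ray, as slopes to the right and down, at radius r is drawn at 1 + k1 r^2 times it, then the intrinsics apply), "origin" and "orientation" of the camera in the world; the wrist camera has in their place "T_tool_cam" (4x4, takes a point from camera to tool coordinates, whose origin is the TCP and whose axes are the flange's). Camera axes: x right, y up, looking along -z (the intrinsics and any distortion apply to the point x, -y, -z); pixel columns grow to the right and rows downward; lengths in m; the calibration is good to about 2 mm. A picture is of the moment at which its call begins: read the wrist's pose just before it. calibration takes no time and is no camera call.
- bot.finish_job(): hands the job in; it is judged then, once.
The state is a dict: "time": time; "q": joint angles; "joint_vel": joint speeds; "joint_torque": joint torques, N m; "tool_pos": TCP position; "tcp_rot": TCP orientation; "wrist_force": force on the tool from outside, world axes, zero at the start; "torque": the same for the moment, N m; "width": opening from 0.0 (shut) to 1.0 (fully open); "grip_force": force on a finger pad.
Only numpy, scipy, OpenCV 4.12 (cv2) and the standard library are available. Lean on these libraries where they do the work, as an engineer would, in place of code of your own. Each camera call takes 0.05 s, during which the arm holds its last target. There are 200 camera calls.

### The job

Push the length of aluminium profile into the low three-sided stock bay: because of the post standing at the mouth, angle one end in behind the post first, then swing the other end in, and push it fully home so that it lies flat against the back fence along its whole length. Only push it gently along the bench with the outside of the fingers or the fingertips; do not grip or lift it. Leave the small things beside the bay where they are and finish with the hand clear.

Things in the scene. Friction and masses are not known exactly. Their poses are not given: they have to be found in the camera images.
- profile: loose straight length of silver slotted aluminium profile, square section: 30 mm wide (its x), 250 mm long (its y), 30 mm high, about 0.3 kg, lying on the bench in front of the bay. Origin: centre of its underside. It slides with ordinary friction and turns as it is pushed off-centre.
- profile_end_l (a point): centre of the profile's end face at its +y end (left as it starts), 15 mm above its underside
- profile_end_r (a point): centre of the profile's end face at its -y end (right as it starts), 15 mm above its underside
- bay: grey three-sided bay fixed to the bench, no floor, open towards the robot, turned up to 10 degrees. Origin: on the bench, middle of the back fence's inner face; x points out through the fence, y left along it. Inside: 300 mm long (y -150 to 150), 100 mm deep (mouth x = -100, fence x = 0). Walls 40 mm high, 5 mm thick; foot strips outside them reach 26 mm from the inner face, 4 mm high.
- post: fixed upright steel post, 24 mm diameter, 60 mm high, at the bay's mouth: axis 115 mm in front of the fence, about 90 mm left or right of the bay's middle (side varies). The opening between it and the far side wall is shorter than the profile. Origin: on its axis at the bench. Its foot disc is flush, no obstacle.
- socket: empty post socket on the other side of the mouth: a flush dark disc 42 mm across that obstructs nothing. Origin: its centre.
- weight_200: brass-coloured knobbed check weight, 29 mm across, 46 mm tall, standing outside the bay's left wall. Bystander. Origin: centre of its underside.
- disc: flat round puck, 40 mm across, 12 mm thick, lying outside the bay's left wall. Bystander. Origin: centre of its underside.
- acid_22: small brown dropper bottle, 29 mm across, 81 mm tall, standing outside the bay's right wall. Bystander. Origin: centre of its underside.
- battery: black battery pack, 44 (its x) x 87 (its y) x 22 mm, lying outside the right wall, long side roughly along the bay's y. Bystander. Origin: centre of its underside.

How it is judged:
By the outcome, as a careful person would: the job done as asked, in the order asked, and still so for the second after the job is handed in, with the robot touching nothing.
It also fails if it takes over 72 s, if anything falls off the work surface, if the arm or the gripper's body presses on something with over 40 N, if the wrist force passes 120 N, or if a joint passes its speed limit or range.

## Working session

There is one attempt and no reset: what is moved stays moved. The work goes in short steps, Python scripts to look and compute and a tool call to move; the robot and the scene stay as the last step left them, time stands still between calls to the robot, and variables do not carry over. Pictures are saved under pics/ and viewed, at most 10 in all, crops included, and the job is handed in when it is done.

Besides the shell and the picture viewer there is one more tool, called after ">>>" by a JSON object that holds its "method" and its "body", one argument or row to a line. step_arm: Moves the arm, as the interface text tells. Its arguments: {"type":"object","properties":{"motion":{"type":"array","items":{"type":"array","items":{"type":"number"}}},"force":{"type":"number"}},"required":["motion"]}

```bash
mkdir -p pics; cat > h.py <<'E'
import numpy as np, cv2
from scipy.spatial.transform import Rotation as R
from workcell import bot
def cam(name):
    s=bot.read_state(); p,d=bot.read_camera(name); c=bot.calibration(name)
    if name=='wrist':
        T=np.eye(4);T[:3,:3]=R.from_rotvec(s['tcp_rot']).as_matrix();T[:3,3]=s['tool_pos'];T=T@np.array(c['T_tool_cam'])
    else:
        T=np.eye(4);o=np.array(c['orientation']);T[:3,:3]=o if o.shape==(3,3) else R.from_rotvec(o).as_matrix();T[:3,3]=c['origin']
    return p,d,T,np.array(c['mtx']),c['k1']
def rays(uv,T,K,k1):
    uv=np.asarray(uv,float).reshape(-1,2)
    x=cv2.undistortPoints(uv[:,None],K,np.array([k1,0,0,0.])).reshape(-1,2)
    return np.c_[x[:,0],-x[:,1],-np.ones(len(x))]@T[:3,:3].T
def atz(uv,z,T,K,k1):
    r=rays(uv,T,K,k1); return T[:3,3]+r*((z-T[2,3])/r[:,2])[:,None]
def cloud(d,T,K,k1):
    v,u=np.mgrid[:d.shape[0],:d.shape[1]]
    P=T[:3,3]+rays(np.c_[u.ravel(),v.ravel()],T,K,k1)*d.ravel()[:,None]
    P[d.ravel()==0]=np.nan
    return P.reshape(d.shape+(3,))
def topdown(p,P,x0,x1,y0,y1,s=1000):
    # image: up = +x, left=+y, coloured points
    H=int((x1-x0)*s);W=int((y1-y0)*s);im=np.zeros((H,W,3),np.uint8)
    ok=np.isfinite(P[...,2])
    q=P[ok];c=p[ok];o=np.argsort(q[:,2]);q=q[o];c=c[o]
    r=((x1-q[:,0])*s).astype(int);k=((y1-q[:,1])*s).astype(int)
    m=(r>=0)&(r<H)&(k>=0)&(k<W);im[r[m],k[m]]=c[m];return im
E
python3 - <<'E'
from h import *
np.set_printoptions(precision=3,suppress=True)
print(bot.read_state()['tcp_rot'])
ims=[]
for n in ['scene','side']:
    p,d,T,K,k1=cam(n);np.savez('/tmp/'+n,p=p,d=d,T=T,K=K,k1=k1);print(n,T,K[0,0],k1);ims.append(p)
    cv2.imwrite(f'pics/{n}.png',p[...,::-1])
E
```

```text
[-0.725 -3.056  0.003]
scene [[-0.505  0.474 -0.721 -0.269]
 [-0.863 -0.276  0.423  0.498]
 [ 0.001  0.836  0.549  0.699]
 [ 0.     0.     0.     1.   ]] 456.8785334648886 -0.034451873762703596
side [[ 0.984  0.107 -0.14   0.416]
 [-0.176  0.602 -0.779 -0.784]
 [ 0.001  0.791  0.612  0.69 ]
 [ 0.     0.     0.     1.   ]] 482.9370267018138 -0.04848091532586679
```

View pics/scene.png

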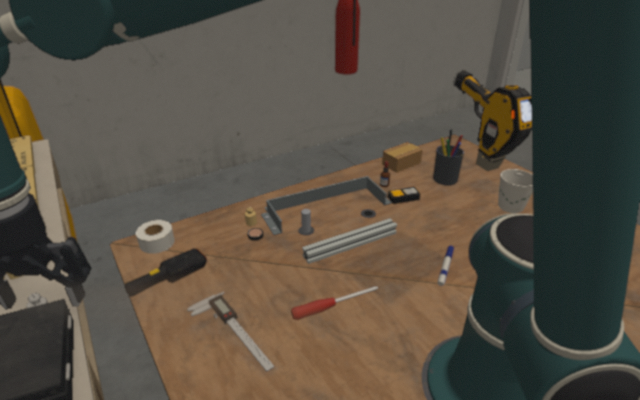

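View pics/side.png

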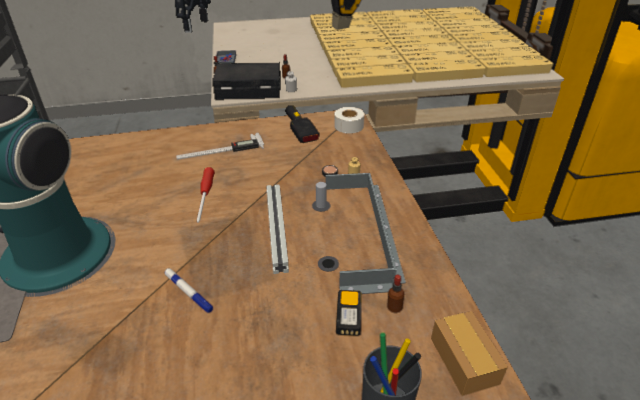

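The post stands on the left of the mouth: side (320,196), scene (306,222). The profile lies in front of it, side (272,190)-(280,268), and the socket is on the right at (328,264). Next I'll measure these from the depth images.

```bash
python3 - <<'E'
from h import *
np.set_printoptions(precision=4,suppress=True)
tot=None
for n in ['scene','side']:
    z=np.load(f'/tmp/{n}.npz');a=(z['T'],z['K'],float(z['k1']))
    P=cloud(z['d'],*a); im=topdown(z['p'],P,.3,.9,-.35,.35)
    # profile top: height 25-34
    Z=P[...,2]
    m=(np.abs(Z-.03)<.005)&(P[...,0]>.35)&(P[...,0]<.68)&(np.abs(P[...,1])<.25)&(z['p'].max(2)>110)
    q=P[m];
    l,lab=cv2.connectedComponents(m.astype(np.uint8)); 
    k=np.bincount(lab[m]).argmax();q=P[lab==k]
    r=cv2.minAreaRect((q[:,:2]*1000).astype(np.float32));print(n,'profile',len(q),r,q[:,2].mean())
    # post top
    m=(Z>.052)&(Z<.066)&(P[...,0]>.45)&(P[...,0]<.8)&(np.abs(P[...,1])<.15); q=P[m];print('post',len(q),np.median(q,0) if len(q) else 0,q.min(0),q.max(0))
    w=(Z>.034)&(Z<.046)&(P[...,0]>.5)&(P[...,0]<.9)&(np.abs(P[...,1])<.3);q=P[w]
    np.save(f'/tmp/w_{n}',q)
    tm=np.zeros((600,700,3),np.uint8)
    for x,y,_ in q: tm[min(599,int((.9-x)*1000)),min(699,int((.35-y)*1000))]=255
    if tot is None: tot=im
    else: tot=np.where(tot.max(2,keepdims=True)>0,tot,im)
    tot[tm[...,0]>0]=(255,0,0) if n=='scene' else (0,0,255)
cv2.imwrite('pics/top.png',tot[...,::-1])
z=np.load('/tmp/side.npz');a=(z['T'],z['K'],float(z['k1']))
print('socket',atz([[328,264]],0,*a),'post base',atz([[320,206]],0,*a),'post top',atz([[321,185]],.06,*a))
z=np.load('/tmp/scene.npz');a=(z['T'],z['K'],float(z['k1']))
print('socket',atz([[369,213]],0,*a),'post top',atz([[306,211]],.06,*a))
E
```

```text
scene profile 733 ((450.6240234375, -12.146430969238281), (251.814453125, 36.40220642089844), 86.91480255126953) 0.0300961971126138
post 63 [0.5535 0.0558 0.0591] [0.5444 0.0458 0.0521] [0.5692 0.0663 0.0626]
side profile 473 ((461.27587890625, -12.117378234863281), (251.86447143554688, 12.335890769958496), 87.85152435302734) 0.030524162098785647
post 84 [0.5589 0.0501 0.0602] [0.5481 0.0419 0.0522] [0.5707 0.0639 0.0638]
socket [[ 0.542  -0.1271  0.    ]] post base [[ 0.5571  0.0544 -0.    ]] post top [[0.5593 0.0529 0.06  ]]
socket [[ 0.5421 -0.1301  0.    ]] post top [[0.5585 0.054  0.06  ]]
```

View pics/top.png

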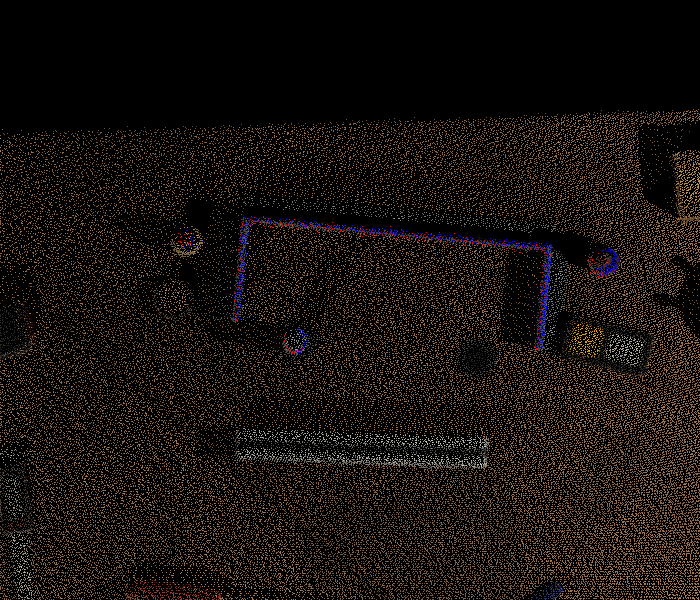

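```bash
python3 - <<'E'
from h import *
from scipy.optimize import least_squares
np.set_printoptions(precision=4,suppress=True)
q=np.vstack([np.load('/tmp/w_scene.npy'),np.load('/tmp/w_side.npy')])[:,:2]
def sd(p,in_=True):
    c,s=np.cos(p[2]),np.sin(p[2]);d=q-p[:2];x=d@[c,s];y=d@[-s,c]
    # wall centrelines, 2.5 mm outside inner faces
    def seg(ax,ay,bx,by):
        t=np.clip(((x-ax)*(bx-ax)+(y-ay)*(by-ay))/((bx-ax)**2+(by-ay)**2),0,1)
        return np.hypot(x-ax-t*(bx-ax),y-ay-t*(by-ay))
    return np.min([seg(.0025,-.1525,.0025,.1525),seg(-.1,.1525,.0025,.1525),seg(-.1,-.1525,.0025,-.1525)],0)
q=q[sd([.6645,-.048,-.092])<.012]
r=least_squares(sd,[.6645,-.048,-.092],loss='soft_l1',f_scale=.002);print(r.x,np.median(sd(r.x)),len(q))
np.save('bay.npy',r.x)
open('h.py','a').write('''
BAY=np.load('bay.npy')
def tobay(P):
    c,s=np.cos(BAY[2]),np.sin(BAY[2]);d=np.asarray(P)[...,:2]-BAY[:2];return np.stack([d@[c,s],d@[-s,c]],-1)
def locate(cams=('scene','side'),show=None,seed=None):
    Q=[];out=[]
    for n in cams:
        p,d,*a=cam(n);P=cloud(d,*a);out.append((p,P));b=tobay(P);Z=P[...,2]
        m=(np.abs(Z-.03)<.0045)&(b[...,0]>-.3)&(b[...,0]<-.002)&(np.abs(b[...,1])<.145+.1*(b[...,0]<-.11))
        m&=np.hypot(b[...,0]+.115,b[...,1]-.091)>.016
        m=cv2.morphologyEx(m.astype(np.uint8),cv2.MORPH_CLOSE,np.ones((3,3)))
        _,lab=cv2.connectedComponents(m)
        if lab.max()==0: continue
        k=np.bincount(lab[lab>0]).argmax();g=b[(lab==k)&(np.abs(Z-.03)<.006)];Q.append(g)
    q=np.vstack(Q)
    (cx,cy),wh,an=cv2.minAreaRect((q*1000).astype(np.float32))
    if wh[0]<wh[1]: an+=90
    phi=(90-an+90)%180-90   # + : left end deeper
    u=np.array([np.sin(np.radians(phi)),np.cos(np.radians(phi))])
    C=np.array([cx,cy])
    print('C mm',C.round(1),'phi',round(phi,1),'size',np.round(wh,1),'L',(C+125*u).round(1),'R',(C-125*u).round(1),len(q))
def tool():
    s=bot.read_state();M=R.from_rotvec(s['tcp_rot']).as_matrix();b=tobay(s['tool_pos'])*1000
    print('t',round(s['time'],2),'tcp bay mm',b.round(1),'z',round(s['tool_pos'][2]*1000,1),'tool y yaw rel bay',round(np.degrees(np.arctan2(M[1,1],M[0,1])-BAY[2])-90,1),'F',np.round(s['wrist_force'],1))
''')
E
python3 -c "
from h import *
locate();tool()
print(tobay(np.array([.558,.0535,0])))"
```

```text
[ 0.6637 -0.0472 -0.0936] 0.0015377496556727862 1157
C mm [-214.4   16.1] phi -3.5 size [ 35.1 254.9] L [-222.   140.9] R [-206.8 -108.7] 2069
t 0.2 tcp bay mm [-419.9  613.3] z 193.2 tool y yaw rel bay -21.3 F [-0.1  0.5  0.1]
[-0.11464525  0.09041505]
```

>>> {"method": "step_arm", "body": {
  "motion": [
    [0, -2.45, -2.36, 0, -1.5],
    [0, -4.9, -4.73, 0, -3],
    [0, -7.35, -7.1, 0, -4.6],
    [0, -9.8, -9.46, 0, -6.1],
    [0, -12.25, -11.8, 0, -7.6],
    [0, -14.7, -14.2, 0, -9.1],
    [0, -17.15, -16.55, 0, -10.6],
    [0, -19.6, -18.9, 0, -12.2],
    [0, -22.05, -21.3, 0, -13.7],
    [0, -24.5, -23.65, 0, -15.2],
    [0, -26.95, -26, 0, -16.7],
    [0, -29.4, -28.4, 0, -18.3],
    [0, -31.85, -30.75, 0, -19.8],
    [0, -34.3, -33.1, 0, -21.3],
    [0, -34.3, -33.1, 0, -21.3],
    [0, -34.3, -33.1, 0, -21.3]
  ]
}}

```text
time: 1.8
tool_pos: [0.4609, 0.1529, 0.194]
tcp_rot: [-0.151, -3.138, -0.001]
wrist_force: [-0.6, 1.1, 0.1]
width: -0.0
grip_force: 0.0
```

```bash
python3 -c "
from h import *
tool()"
```

```text
t 1.8 tcp bay mm [-220.6  180.3] z 194.0 tool y yaw rel bay -0.2 F [-0.6  1.1  0.1]
```

>>> {"method": "step_arm", "body": {
  "motion": [
    [0, 0, 0, 3, 0],
    [0, 0, 0, 7, 0],
    [0, 0, 0, 11, 0],
    [0, 0, 0, 14.5, 0],
    [0, 0, 0, 17, 0],
    [0, 0, 0, 18.2, 0],
    [0, 0, -1, 18.2, 0],
    [0, 0, -1.8, 18.2, 0],
    [0, 0, -2.3, 18.2, 0],
    [0, 0, -2.8, 18.2, 0],
    [0, 0, -3.3, 18.2, 0],
    [0, 0, -3.8, 18.2, 0],
    [0, 0, -4.3, 18.2, 0],
    [0, 0, -4.8, 18.2, 0],
    [0, 0, -5.3, 18.2, 0],
    [0, 0, -5.8, 18.2, 0],
    [0, 0, -6.3, 18.2, 0],
    [0, 0, -6.8, 18.2, 0],
    [0, 0, -7.3, 18.2, 0],
    [0, 0, -7.5, 18.2, 0]
  ]
}}

```text
time: 3.8
tool_pos: [0.4538, 0.0781, 0.012]
tcp_rot: [-0.148, -3.138, 0.0]
wrist_force: [0.3, 1.1, 0.1]
width: -0.003
grip_force: 0.0
```

```bash
python3 -c "
from h import *
tool();locate()"
```

```text
t 3.8 tcp bay mm [-220.7  105.2] z 12.0 tool y yaw rel bay -0.0 F [0.3 1.1 0.1]
C mm [-214.9   15.2] phi -2.5 size [ 35.1 253.6] L [-220.4  140. ] R [-209.3 -109.7] 2032
```

```bash
python3 -c "
from h import *
p=cam('side')[0];q=cam('scene')[0]
cv2.imwrite('pics/a.png',cv2.resize(np.vstack([p[100:300,200:450],q[150:350,230:480]])[...,::-1],None,fx=1.5,fy=1.5))"
```

```text
(no output)
```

View pics/a.png

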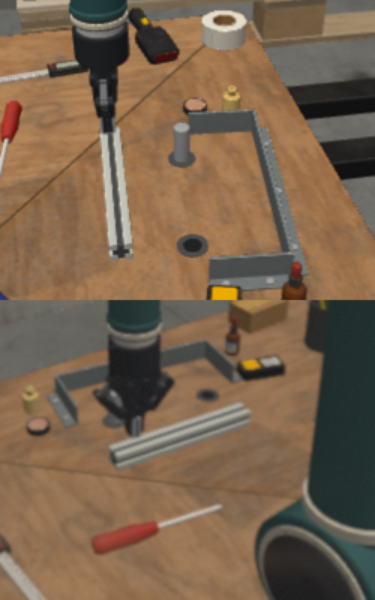

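The finger tip appears just beyond the profile's left end: side crop (107,130), scene crop (137,430). Yet the state puts it 35 mm inside the end. I'll project the TCP into both pictures to check.

```bash
python3 -c "
from h import *
s=bot.read_state()
for n in ['side','scene']:
    p,d,T,K,k1=cam(n);X=np.array([s['tool_pos']])
    Y=(X-T[:3,3])@T[:3,:3];Y=Y*[1,-1,-1]
    print(n,cv2.projectPoints(Y,np.zeros(3),np.zeros(3),K,np.array([k1,0,0,0.]))[0].ravel())
    P=cloud(d,T,K,k1);b=tobay(P)
    m=(P[...,2]>.045)&(P[...,2]<.08)&(np.hypot(*(b-tobay(X)[0]).transpose(2,0,1))<.09)
    b=b[m]*1000;print(len(b),np.median(b,0),b.min(0),b.max(0))
    m=(P[...,2]>.012)&(P[...,2]<.045);b=tobay(P);m&=(np.hypot(b[...,0]+.22,b[...,1]-.13)<.09);print(np.c_[b*1000,P[...,2]*1000][m][::25].round())
"
```

```text
side [273.22278292 200.18573705]
95 [-220.70967895   94.22885647] [-231.40832378   88.4428255 ] [-210.38171093  102.62540137]Traceback (most recent call last):
  File "<string>", line 11, in <module>
    m=(P[...,2]>.012)&(P[...,2]<.045);b=tobay(P);m&=(np.hypot(b[...,0]+.22,b[...,1]-.13)<.09);print(np.c_[b*1000,P[...,2]*1000][m][::25].round())
                                                                                                    ~~~~~^^^^^^^^^^^^^^^^^^^^^^
    res = self.concatenate(tuple(objs), axis=axis)
ValueError: all the input arrays must have same number of dimensions, but the array at index 0 has 3 dimension(s) and the array at index 1 has 2 dimension(s)
```

```bash
python3 -c "
from h import *
s=bot.read_state()
p,d,T,K,k1=cam('side');P=cloud(d,T,K,k1);b=tobay(P)*1000
for r in range(170,210,2): print(r,[(int(b[r,c,0]),int(b[r,c,1]),int(P[r,c,2]*1000)) if d[r,c] else 0 for c in (266,270,274,278)])
q,d,T,K,k1=cam('scene')
Y=(np.array([s['tool_pos']])-T[:3,3])@T[:3,:3]*[1,-1,-1]
print(cv2.projectPoints(Y,np.zeros(3),np.zeros(3),K,np.array([k1,0,0,0.]))[0].ravel())
cv2.imwrite('pics/b.png',cv2.resize(np.hstack([p[150:230,240:320],q[190:270,280:360]])[...,::-1],None,fx=5,fy=5,interpolation=0))"
```

```text
170 [(-226, 41, 139), (-219, 43, 138), (-211, 44, 136), (-209, 242, 0)]
172 [(-227, 49, 129), (-219, 49, 128), (-211, 50, 127), (-209, 231, 1)]
174 [(-228, 57, 119), (-220, 56, 118), (-212, 55, 119), (-209, 223, 1)]
176 [(-229, 63, 109), (-221, 71, 103), (-212, 66, 106), (-209, 218, -1)]
178 [(-230, 74, 97), (-222, 90, 84), (-214, 90, 84), (-209, 208, 0)]
180 [(-238, 196, 4), (-223, 92, 78), (-214, 93, 77), (-209, 196, 2)]
182 [(-238, 192, 0), (-223, 91, 73), (-214, 88, 75), (-209, 189, 1)]
184 [(-238, 184, 0), (-223, 91, 68), (-215, 90, 68), (-208, 139, 31)]
186 [(-238, 176, 0), (-224, 91, 62), (-215, 91, 62), (-208, 134, 30)]
188 [(-238, 165, 2), (-225, 98, 52), (-216, 100, 50), (-208, 126, 30)]
190 [(-238, 156, 3), (-226, 119, 30), (-217, 124, 26), (-208, 114, 33)]
192 [(-238, 155, -1), (-226, 110, 31), (-217, 114, 28), (-208, 111, 30)]
194 [(-238, 144, 0), (-226, 100, 33), (-217, 106, 28), (-208, 101, 32)]
196 [(-238, 137, 0), (-226, 96, 31), (-217, 100, 27), (-208, 96, 30)]
198 [(-238, 130, 0), (-226, 90, 30), (-217, 93, 27), (-208, 91, 28)]
200 [(-237, 122, 0), (-226, 81, 32), (-217, 86, 27), (-208, 81, 31)]
202 [(-237, 113, 2), (-226, 75, 31), (-217, 80, 26), (-208, 72, 32)]
204 [(-237, 106, 1), (-226, 69, 30), (-217, 69, 30), (-208, 64, 33)]
206 [(-237, 103, -1), (-226, 58, 33), (-217, 67, 26), (-209, 61, 30)]
208 [(-237, 92, 0), (-226, 53, 32), (-217, 59, 27), (-209, 52, 31)]
[318.5529101  252.33216453]
```

View pics/b.png

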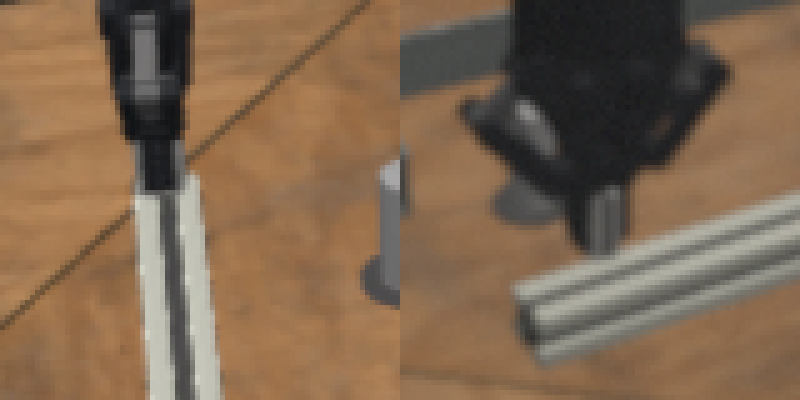

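The close-up shows the fingertip about 45 mm up, passing over the profile, though the TCP reads z = 12. The shut fingertips seem to sit roughly 30 mm higher than stated. I'll back off and measure this.

>>> {"method": "step_arm", "body": {
  "motion": [
    [0, 0, 2.5, 0, 0],
    [0, 0, 5, 0, 0],
    [0, 0, 7.5, 0, 0],
    [0, 0, 7.5, 0.5, 0],
    [0, 0, 7.5, 1, 0],
    [0, 0, 7.5, 1, 0]
  ]
}}

```text
time: 4.75
tool_pos: [0.4595, 0.1524, 0.0008]
tcp_rot: [-0.147, -3.136, 0.002]
wrist_force: [-1.4, -0.3, -0.2]
width: 0.002
grip_force: 0.0
```

```bash
python3 -c "
from h import *
tool();t=tobay(bot.read_state()['tool_pos'])
for n in ['side','scene']:
    p,d,T,K,k1=cam(n);P=cloud(d,T,K,k1);b=tobay(P);Z=P[...,2]*1000
    m=(Z>8)&(Z<100)&(np.abs(b-t)<[.03,.03]).all(-1)
    q=np.c_[(b[m]-t)*1000,Z[m]].round();q=q[np.argsort(q[:,2])];print(n,len(q));print(q[:14].tolist())
"
```

```text
t 4.75 tcp bay mm [-222.   179.7] z 0.8 tool y yaw rel bay -0.0 F [-1.4 -0.3 -0.2]
side 117
[[-2.0, -3.0, 38.0], [5.0, -6.0, 40.0], [-9.0, -4.0, 41.0], [0.0, -8.0, 41.0], [3.0, -8.0, 41.0], [7.0, -9.0, 41.0], [-4.0, -9.0, 42.0], [-7.0, -9.0, 42.0], [-9.0, -10.0, 43.0], [-11.0, -6.0, 43.0], [10.0, -9.0, 44.0], [8.0, -7.0, 45.0], [8.0, -11.0, 45.0], [-9.0, -6.0, 46.0]]
scene 365
[[-10.0, -1.0, 41.0], [-8.0, 6.0, 42.0], [-11.0, 2.0, 43.0], [-10.0, 4.0, 43.0], [-12.0, -7.0, 43.0], [-12.0, -4.0, 44.0], [-9.0, 1.0, 44.0], [-11.0, -3.0, 44.0], [-11.0, -0.0, 45.0], [-9.0, 6.0, 45.0], [-12.0, -7.0, 46.0], [-5.0, 9.0, 47.0], [-6.0, 7.0, 47.0], [-10.0, -8.0, 47.0]]
```

Both cameras put the real fingertips about 38–40 mm above the reported TCP. I'll descend gradually and watch the force.

>>> {"method": "step_arm", "body": {
  "motion": [
    [0, 0, 0, 0.5, 0],
    [0, 0, 0, 1, 0],
    [0, 0, 0, 1.5, 0],
    [0, 0, 0, 2, 0],
    [0, 0, 0, 2.3, 0],
    [0, 0, 0, 2.3, 0]
  ]
}}

```text
time: 5.45
tool_pos: [0.4603, 0.1531, -0.0216]
tcp_rot: [-0.148, -3.137, 0.001]
wrist_force: [-0.4, -0.1, -0.6]
width: 0.002
grip_force: 0.0
```

```bash
python3 -c "
from h import *
tool();t=tobay(bot.read_state()['tool_pos'])
for n in ['side','scene']:
    p,d,T,K,k1=cam(n);P=cloud(d,T,K,k1);b=tobay(P);Z=P[...,2]*1000
    m=(Z>5)&(Z<100)&(np.abs(b-t)<[.03,.03]).all(-1)
    q=np.c_[(b[m]-t)*1000,Z[m]].round();q=q[np.argsort(q[:,2])];print(n,len(q));print(q[:12].tolist())
"
```

```text
t 5.45 tcp bay mm [-221.2  180.5] z -21.6 tool y yaw rel bay -0.0 F [-0.4 -0.1 -0.6]
side 160
[[3.0, -5.0, 15.0], [5.0, -6.0, 15.0], [0.0, -5.0, 15.0], [-4.0, -8.0, 17.0], [-2.0, -7.0, 17.0], [-7.0, -7.0, 17.0], [8.0, -6.0, 18.0], [-9.0, -8.0, 18.0], [-9.0, -6.0, 20.0], [10.0, -8.0, 20.0], [10.0, -4.0, 20.0], [3.0, -11.0, 22.0]]
scene 477
[[-6.0, 5.0, 17.0], [-9.0, -4.0, 18.0], [-11.0, 5.0, 20.0], [-7.0, 5.0, 20.0], [-11.0, -1.0, 21.0], [-11.0, 2.0, 22.0], [-11.0, -5.0, 22.0], [-6.0, 7.0, 23.0], [-9.0, -6.0, 23.0], [-12.0, -3.0, 24.0], [-7.0, 10.0, 24.0], [-9.0, 6.0, 24.0]]
```

>>> {"method": "step_arm", "body": {
  "motion": [
    [0, 0, -1, 0.4, 0],
    [0, 0, -2, 0.4, 0],
    [0, 0, -2.6, 0.4, 0],
    [0, 0, -3, 0.4, 0],
    [0, 0, -3.4, 0.4, 0],
    [0, 0, -3.8, 0.4, 0],
    [0, 0, -4.2, 0.4, 0],
    [0, 0, -4.6, 0.4, 0],
    [0, 0, -5, 0.4, 0],
    [0, 0, -5.4, 0.4, 0],
    [0, 0, -5.8, 0.4, 0],
    [0, 0, -6.2, 0.4, 0],
    [0, 0, -6.6, 0.4, 0],
    [0, 0, -7, 0.4, 0],
    [0, 0, -7.4, 0.4, 0],
    [0, 0, -7.8, 0.4, 0],
    [0, 0, -8, 0.4, 0]
  ]
}}

```text
time: 7.25
tool_pos: [0.4534, 0.0733, -0.0249]
tcp_rot: [0.148, 3.138, 0.0]
wrist_force: [-0.3, 1.3, -0.8]
width: -0.003
grip_force: 0.8
```

```bash
python3 -c "
from h import *
tool();locate()"
```

```text
t 7.25 tcp bay mm [-220.6  100.3] z -24.9 tool y yaw rel bay -0.0 F [-0.3  1.3 -0.8]
C mm [-215.6  -26.3] phi -2.8 size [ 36.7 280.6] L [-221.6   98.6] R [-209.5 -151.1] 2263
```

>>> {"method": "step_arm", "body": {
  "motion": [
    [0, 0, 1.5, 0, 0],
    [0, 0, 3.2, 0, 0],
    [0, 2.5, 3.2, 0, 0],
    [0, 4.6, 3.2, 0, 0],
    [0, 4.6, 0, 0, 0],
    [0, 4.6, -3.6, 0, 0],
    [0, 3.6, -3.6, 0, 0],
    [0, 2.7, -3.6, 0, 0],
    [0, 2.2, -3.6, 0, 0],
    [0, 1.7, -3.5, 0, 0],
    [0, 1.3, -3.5, 0, 1.7],
    [0, 0.8, -3.4, 0, 3.3],
    [0, 0.35, -3.4, 0, 5],
    [0, -0.15, -3.4, 0, 6.7],
    [0, -0.6, -3.3, 0, 8.3],
    [0, -1.1, -3.3, 0, 10],
    [0, -1.6, -3.3, 0, 11.7],
    [0, -2.0, -3.4, 0, 13.3],
    [0, -2.5, -3.4, 0, 15],
    [0, -2.5, -3.4, 0, 15]
  ]
}}

```text
time: 9.35
tool_pos: [0.4763, 0.0373, -0.0247]
tcp_rot: [0.558, 3.09, 0.0]
wrist_force: [-0.5, 0.2, -0.0]
width: -0.001
grip_force: 0.0
```

```bash
python3 -c "
from h import *
tool();locate()"
```

```text
t 9.35 tcp bay mm [-194.5   66.6] z -24.7 tool y yaw rel bay -15.1 F [-0.5  0.2 -0. ]
C mm [-205.6  -40.5] phi 14.2 size [252.1  53.5] L [-175.    80.7] R [-236.2 -161.7] 2082
```

>>> {"method": "step_arm", "body": {
  "motion": [
    [0, -0.5, 0.1, 0, 1.7],
    [0, -0.9, 0.1, 0, 3.3],
    [0, -1.4, 0.2, 0, 5],
    [0, -1.9, 0.2, 0, 6.7],
    [0, -2.3, 0.2, 0, 8.3],
    [0, -2.8, 0.2, 0, 10],
    [0, -3.3, 0.2, 0, 11.7],
    [0, -3.8, 0.2, 0, 13.3],
    [0, -4.2, 0.1, 0, 15],
    [0, -4.7, 0.1, 0, 16.7],
    [0, -5.2, 0, 0, 18.3],
    [0, -5.6, -0.1, 0, 20],
    [0, -6.1, -0.2, 0, 21.7],
    [0, -6.6, -0.3, 0, 23.3],
    [0, -7.0, -0.4, 0, 25],
    [0, -7.0, -0.4, 0, 25]
  ]
}}

```text
time: 11.05
tool_pos: [0.5402, 0.0088, -0.0248]
tcp_rot: [1.214, 2.897, 0.0]
wrist_force: [-0.3, 0.1, 0.5]
width: 0.001
grip_force: 0.0
```

```bash
python3 -c "
from h import *
tool();locate()"
```

```text
t 11.05 tcp bay mm [-128.2   44.3] z -24.8 tool y yaw rel bay -40.1 F [-0.3  0.1  0.5]
C mm [-180.7  -48.5] phi 36.7 size [252.1  60.3] L [-106.    51.7] R [-255.4 -148.8] 2210
```

>>> {"method": "step_arm", "body": {
  "motion": [
    [0, 0.5, 0, 0, 0],
    [0, 1, 0, -0.5, 0],
    [0, 1, 0, -3.5, 0],
    [0, 1, -2, -6, 0],
    [0, 0.5, -5.5, -7, 0],
    [0, 0, -9.5, -7, 0],
    [0, -0.5, -13.5, -7, 0],
    [0, -1, -17.5, -7, 0],
    [0, -1.5, -21.5, -7, 0],
    [0, -2, -24.5, -7, 0],
    [0, -2.6, -26.9, -7, 0],
    [0, -2.6, -26.9, -7, 0]
  ]
}}

```text
time: 12.35
tool_pos: [0.3647, -0.1995, 0.0454]
tcp_rot: [1.216, 2.896, -0.001]
wrist_force: [0.6, 1.7, -0.9]
width: 0.0
grip_force: 0.0
```

```bash
python3 -c "
from h import *
tool();locate()"
```

```text
t 12.35 tcp bay mm [-283.4 -179.5] z 45.4 tool y yaw rel bay -40.2 F [ 0.6  1.7 -0.9]
C mm [-173.6  -54.2] phi 38.4 size [252.9  37.2] L [-95.9  43.8] R [-251.3 -152.1] 2179
```

>>> {"method": "step_arm", "body": {
  "motion": [
    [0, -0.5, -0.2, 2.5, -1.8],
    [0, -0.9, -0.2, 5, -1.8],
    [0, -0.9, -0.2, 6.6, -1.8],
    [0, -0.9, -0.2, 7, -1.8],
    [0, -0.9, 1, 7, -1.8],
    [0, -0.8, 2, 7, -1.8],
    [0, -0.8, 2.5, 7, -1.8],
    [0, -0.8, 3, 7, -1.8],
    [0, -0.8, 3.5, 7, -1.8],
    [0, -0.8, 4, 7, -1.8],
    [0, -0.8, 4.5, 7, -1.8],
    [0, -0.7, 5, 7, -1.8],
    [0, -0.7, 5.5, 7, -1.8],
    [0, -0.7, 6, 7, -1.8],
    [0, -0.7, 6.5, 7, -1.8],
    [0, -0.7, 7, 7, -1.8],
    [0, -0.7, 7.5, 7, -1.8],
    [0, -0.7, 8, 7, -1.8]
  ]
}}

```text
time: 14.25
tool_pos: [0.4282, -0.1466, -0.025]
tcp_rot: [-1.166, -2.917, -0.0]
wrist_force: [-2.0, -3.0, 3.0]
width: -0.002
grip_force: 1.7
```

```bash
python3 -c "
from h import *
tool();locate()"
```

```text
t 14.25 tcp bay mm [-225.2 -120.9] z -25.0 tool y yaw rel bay -38.2 F [-2. -3.  3.]
C mm [-148.3  -22.3] phi 38.9 size [280.2  38.4] L [-69.7  74.9] R [-226.9 -119.5] 2038
```

>>> {"method": "step_arm", "body": {
  "motion": [
    [0, 0, 0.5, 0, 0],
    [0, 0, 1, 0, 0],
    [0, 0, 1.5, 0, 0],
    [0, 0, 2, 0, 0],
    [0, 0, 2.5, 0, 0],
    [0, 0, 3, 0, 0],
    [0, 0, 3.5, 0, 0],
    [0, 0, 4, 0, 0],
    [0, 0, 3, 0, 0],
    [0, 0.5, 0, 0, 0],
    [0, 0.5, -2, 0, 0]
  ]
}}

```text
time: 15.45
tool_pos: [0.4091, -0.1583, -0.025]
tcp_rot: [-1.164, -2.917, 0.0]
wrist_force: [-0.9, 0.3, 0.9]
width: 0.005
grip_force: 0.0
```

```bash
python3 -c "
from h import *
tool();locate()"
```

```text
t 15.45 tcp bay mm [-243.1 -134.3] z -25.0 tool y yaw rel bay -38.2 F [-0.9  0.3  0.9]
C mm [-115.1   18.6] phi 38.0 size [253.2  38.5] L [-38.2 117.2] R [-192.   -79.9] 1960
```

>>> {"method": "step_arm", "body": {
  "motion": [
    [0, 2, 0, 0, 0],
    [0, 3.8, 0, 0, 0],
    [0, 3.8, 4, 0, 0],
    [0, 3.8, 8.5, 0, 0],
    [0, 3.8, 12.9, 0, 0],
    [0, 2.8, 12.9, 0, 0],
    [0, 2.3, 12.9, 0, 0],
    [0, 1.9, 12.9, 0, 0],
    [0, 1.4, 12.9, 0, -2],
    [0, 0.9, 12.8, 0, -4],
    [0, 0.4, 12.8, 0, -6],
    [0, -0.1, 12.7, 0, -8],
    [0, -0.6, 12.7, 0, -10],
    [0, -1.1, 12.7, 0, -12],
    [0, -1.6, 12.7, 0, -14],
    [0, -2.1, 12.8, 0, -16],
    [0, -2.6, 12.8, 0, -18],
    [0, -2.6, 12.8, 0, -18]
  ]
}}

```text
time: 17.35
tool_pos: [0.5166, -0.0847, -0.0252]
tcp_rot: [-0.7, -3.062, 0.0]
wrist_force: [-0.2, 0.1, 0.6]
width: 0.001
grip_force: 0.0
```

```bash
python3 -c "
from h import *
tool();locate()"
```

```text
t 17.35 tcp bay mm [-142.9  -51. ] z -25.2 tool y yaw rel bay -20.4 F [-0.2  0.1  0.6]
C mm [-103.7    6.5] phi 22.3 size [252.4  56.2] L [-56.4 122.2] R [-151.1 -109.2] 1768
```

>>> {"method": "step_arm", "body": {
  "motion": [
    [0, -0.5, 0, 0, -2],
    [0, -1, -0.1, 0, -4],
    [0, -1.5, -0.1, 0, -6],
    [0, -2, -0.2, 0, -8],
    [0, -2.4, -0.2, 0, -10],
    [0, -2.9, -0.2, 0, -12],
    [0, -3.4, -0.1, 0, -14],
    [0, -3.9, -0.1, 0, -16],
    [0, -4.4, -0.1, 0, -18],
    [0, -4.7, 0, 0, -19.4],
    [0, -3.5, 0, 0, -19.4],
    [0, -2.5, 0, 0, -20.4],
    [0, -2.5, 0, 0, -20.4]
  ]
}}

```text
time: 18.75
tool_pos: [0.5374, -0.0929, -0.0256]
tcp_rot: [-0.141, -3.136, -0.001]
wrist_force: [0.2, -0.2, -0.3]
width: -0.001
grip_force: 0.0
```

```bash
python3 -c "
from h import *
tool();locate()
p=cam('side')[0];q=cam('scene')[0]
cv2.imwrite('pics/c.png',cv2.resize(np.hstack([p[150:310,240:430],q[150:280,240:430][:,:].repeat(1,0) if 0 else q[130:290,240:430]])[...,::-1],None,fx=2,fy=2))"
```

```text
t 18.75 tcp bay mm [-121.5  -57.3] z -25.6 tool y yaw rel bay 0.2 F [ 0.2 -0.2 -0.3]
C mm [-66.7   1.3] phi 5.2 size [254.4  36. ] L [-55.2 125.8] R [ -78.1 -123.1] 1579
```

View pics/c.png

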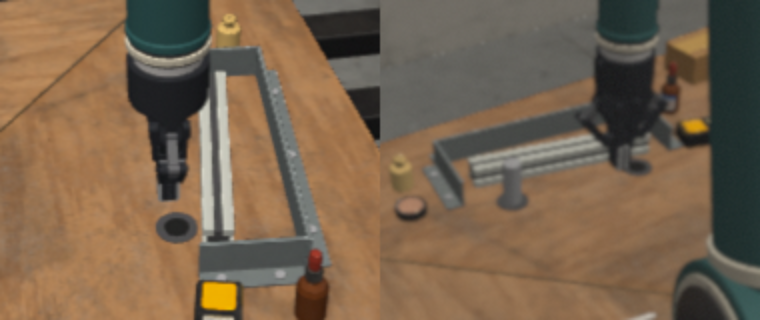

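>>> {"method": "step_arm", "body": {
  "motion": [
    [8.5, 0.5, 2, 0, 0],
    [8.5, 0.5, 4, 0, 0],
    [8.5, 0.5, 5.7, 0, 0],
    [8.5, 0.5, 5.7, 0, 0],
    [8.5, 0.5, 5.7, 0, 0],
    [8.5, 0.5, 5.7, 0, 0],
    [8.5, 0.5, 5.7, 0, 0]
  ]
}}

```text
time: 19.65
tool_pos: [0.5405, -0.0374, -0.0249]
tcp_rot: [0.143, 3.138, -0.0]
wrist_force: [1.3, -0.4, -0.2]
width: 0.996
grip_force: 0.0
```

```bash
python3 -c "
from h import *
tool();t=tobay(bot.read_state()['tool_pos']);print(bot.read_state()['width'])
for n in ['side','scene']:
    p,d,T,K,k1=cam(n);P=cloud(d,T,K,k1);b=tobay(P);Z=P[...,2]*1000
    m=(Z>5)&(Z<100)&(np.abs(b-t)<[.018,.065]).all(-1)
    q=np.c_[(b[m]-t)*1000,Z[m]].round();q=q[np.argsort(q[:,2])];print(n,len(q))
    for s in (1,-1): print(q[q[:,1]*s>0][:10].tolist())
"
```

```text
t 19.65 tcp bay mm [-123.6   -1.8] z -24.9 tool y yaw rel bay 0.1 F [ 1.3 -0.4 -0.2]
0.9959638829456969
side 170
[[-7.0, 42.0, 31.0], [-11.0, 31.0, 88.0], [-17.0, 26.0, 92.0], [-13.0, 20.0, 97.0], [-16.0, 19.0, 98.0]]
[[-5.0, -51.0, 27.0], [9.0, -50.0, 28.0], [-7.0, -53.0, 29.0], [-9.0, -52.0, 31.0], [-11.0, -49.0, 31.0], [-7.0, -51.0, 31.0], [9.0, -51.0, 32.0], [9.0, -48.0, 32.0], [1.0, -55.0, 33.0], [5.0, -55.0, 33.0]]
scene 513
[[-7.0, 48.0, 27.0], [-9.0, 46.0, 27.0], [-4.0, 47.0, 28.0], [-8.0, 46.0, 30.0], [-11.0, 41.0, 30.0], [-7.0, 48.0, 33.0], [-13.0, 45.0, 33.0], [-3.0, 46.0, 33.0], [-5.0, 53.0, 33.0], [-11.0, 44.0, 34.0]]
[[4.0, -44.0, 27.0], [-9.0, -49.0, 27.0], [-6.0, -45.0, 27.0], [-2.0, -44.0, 28.0], [5.0, -45.0, 29.0], [7.0, -43.0, 29.0], [-0.0, -45.0, 30.0], [-11.0, -45.0, 30.0], [-9.0, -49.0, 31.0], [9.0, -44.0, 31.0]]
```

>>> {"method": "step_arm", "body": {
  "motion": [
    [8.5, 0, 0.2, 0.7, 0],
    [8.5, 0, 0.2, 1.4, 0],
    [8.5, -0.7, 0.2, 1.4, 0],
    [8.5, -1.2, 0.2, 1.4, 0],
    [8.5, -1.7, 0.2, 1.4, 0],
    [8.5, -2.2, 0.2, 1.4, 0],
    [8.5, -2.7, 0.2, 1.4, 0],
    [8.5, -3.2, 0.2, 1.4, 0],
    [8.5, -3.7, 0.2, 1.4, 0],
    [8.5, -4.2, 0.2, 1.4, 0],
    [8.5, -4.7, 0.2, 1.4, 0],
    [8.5, -5.2, 0.2, 1.4, 0],
    [8.5, -5.7, 0.2, 1.4, 0],
    [8.5, -6.2, 0.2, 1.4, 0],
    [8.5, -6.7, 0.2, 1.4, 0],
    [8.5, -7.1, 0.2, 1.4, 0],
    [8.5, -7.4, 0.2, 1.4, 0],
    [8.5, -7.6, 0.2, 1.4, 0],
    [8.5, -7.8, 0.2, 1.4, 0]
  ]
}}

```text
time: 21.65
tool_pos: [0.6182, -0.0418, -0.039]
tcp_rot: [-0.142, -3.138, -0.0]
wrist_force: [-3.1, 0.5, 1.5]
width: 0.995
grip_force: 1.2
```

```bash
python3 -c "
from h import *
tool();locate()"
```

```text
t 21.65 tcp bay mm [-45.8   1.2] z -39.0 tool y yaw rel bay 0.2 F [-3.1  0.5  1.5]
C mm [-30.    1.2] phi 1.8 size [252.7  59.4] L [-26.2 126.2] R [ -33.8 -123.7] 955
```

>>> {"method": "step_arm", "body": {
  "motion": [
    [8.5, -0.1, 0, 0, 0],
    [8.5, -0.2, 0, 0, 0],
    [8.5, -0.3, 0, 0, 0],
    [8.5, -0.4, 0, 0, 0],
    [8.5, -0.4, 0, 0, 0]
  ]
}}

```text
time: 22.25
tool_pos: [0.6226, -0.0422, -0.0389]
tcp_rot: [0.142, 3.138, 0.0]
wrist_force: [-1.1, -0.1, -0.9]
width: 1.0
grip_force: 0.5
```

>>> {"method": "step_arm", "body": {
  "motion": [
    [8.5, -0.1, 0, 0, 0],
    [8.5, -0.2, 0, 0, 0],
    [8.5, -0.3, 0, 0, 0],
    [8.5, -0.3, 0, 0, 0]
  ]
}}

```text
time: 22.65
tool_pos: [0.6242, -0.0423, -0.039]
tcp_rot: [-0.143, -3.136, -0.0]
wrist_force: [-4.3, 0.5, 3.4]
width: 0.992
grip_force: 2.6
```

>>> {"method": "step_arm", "body": {
  "motion": [
    [8.5, -0.1, 0, 0, 0],
    [8.5, -0.15, 0, 0, 0],
    [8.5, -0.15, 0, 0, 0]
  ]
}}

```text
time: 22.95
tool_pos: [0.6243, -0.0423, -0.039]
tcp_rot: [-0.143, -3.133, -0.001]
wrist_force: [-8.2, 1.2, 7.0]
width: 0.994
grip_force: 4.4
```

```bash
python3 -c "
from h import *
tool();locate()"
```

```text
t 22.95 tcp bay mm [-39.7   1.3] z -39.0 tool y yaw rel bay 0.1 F [-8.2  1.2  7. ]
C mm [-27.6   1.2] phi 0.2 size [253.1  53.2] L [-27.1 126.2] R [ -28.1 -123.8] 832
```

>>> {"method": "step_arm", "body": {
  "motion": [
    [8.5, -0.1, 0, 0, 0],
    [8.5, -0.15, 0, 0, 0],
    [8.5, -0.15, 0, 0, 0]
  ]
}}

```text
time: 23.35
tool_pos: [0.6242, -0.0423, -0.039]
tcp_rot: [-0.144, -3.13, -0.001]
wrist_force: [-13.0, 2.1, 11.2]
width: 0.994
grip_force: 6.5
```

>>> {"method": "step_arm", "body": {
  "motion": [
    [8.5, 0.5, 0, 0, 0],
    [8.5, 1.5, 0, 0, 0],
    [8.5, 2.5, 0, 0, 0],
    [8.5, 2.5, 0, -4, 0],
    [8.5, 2.5, 0, -8, 0],
    [8.5, 4, 0, -12, 0],
    [8.5, 8, 0, -15, 0],
    [8.5, 12, 0, -18, 0],
    [8.5, 15, 0, -20, 0],
    [8.5, 15, 0, -20, 0]
  ]
}}

```text
time: 24.35
tool_pos: [0.4778, -0.029, 0.1644]
tcp_rot: [0.142, 3.133, -0.001]
wrist_force: [1.2, 0.7, 0.0]
width: 0.996
grip_force: 0.0
```

```bash
python3 -c "
from h import *
tool();locate()
for n in ['side','scene']:
    p,d,T,K,k1=cam(n);P=cloud(d,T,K,k1);b=tobay(P)*1000;Z=P[...,2]*1000
    m=(abs(Z-30)<4)&(b[...,0]>-60)&(b[...,0]<-5)&(abs(b[...,1])<120);q=b[m]
    for lo,hi in [(-120,-80),(-40,0),(0,40),(80,120)]:
        g=q[(q[:,1]>lo)&(q[:,1]<hi)];print(n,lo,len(g),np.percentile(g[:,0],[1,5,50]).round(1))
p=cam('side')[0];q=cam('scene')[0]
cv2.imwrite('pics/d.png',cv2.resize(np.hstack([p[150:330,240:430],q[130:310,240:430]])[...,::-1],None,fx=2,fy=2))"
```

```text
t 24.35 tcp bay mm [-186.8    0.8] z 164.4 tool y yaw rel bay 0.2 F [1.2 0.7 0. ]
C mm [-16.6   1.6] phi 0.6 size [253.   34.8] L [-15.2 126.6] R [ -18.  -123.4] 1693
side -120 182 [-28.6 -28.2 -17.2]
side -40 148 [-28.8 -28.1 -17.2]
side 0 129 [-28.6 -27.9 -17.9]
side 80 109 [-28.8 -28.2 -17.9]
scene -120 82 [-32.3 -31.4 -20.8]
scene -40 77 [-32.3 -31.9 -21.8]
scene 0 84 [-32.6 -30.7 -20.5]
scene 80 83 [-31.7 -30.8 -21.7]
```

View pics/d.png

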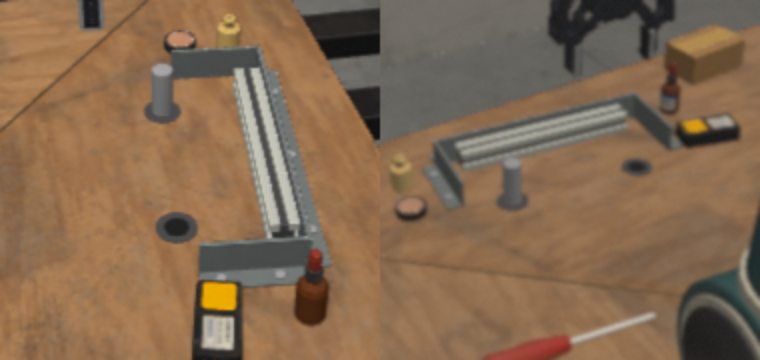

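The profile lies flat against the fence: its front edge is parallel to the fence at about −30 mm at every sampled section. The bystanders haven't moved and the hand is clear.

```bash
python3 -c "
from workcell import bot
print(bot.finish_job())"
```

```text
the job is handed in; nothing more can be done
None
```

The profile went in left end first behind the post and now lies flat against the back fence along its whole length; the small things are undisturbed, the hand is clear, and the job is handed in at about 25 of the 72 s.

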